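# Tidy the potting bench for the night

### The arm

A 6-joint arm with a two-finger parallel gripper is mounted at the origin on the work surface. World frame = base frame: x ahead of the robot, y to its left, z up, the work surface at z = 0. Lengths are in mm, angles in degrees, forces in N, time in s.
With the tool pointing down it reaches from about 425 to 950 mm from the base axis. Payload 3.5 kg.
Tool frame: the origin (TCP) lies at the very end of the fingers, on their centre line; the grasp point (between the pads) lies 19 mm behind it; z points along the fingers, y is the line along which they close (so a half turn about z gives the same grasp; the last joint's range is limited). The gripper opens to 85 mm and grips with 20 to 120 N. Pads are 22 mm wide; open, the fingers measure 114 mm over their backs; the gripper's body (76 mm by 85 mm) begins 54 mm behind the grasp point. The pads swing forward as they close: fully open they stand 13 mm farther back than shut.
Start: joints at [-78.553, 16.404, 90.338, -0, 73.258, -8.594], TCP at [231.352, -634.1, 231.325] pointing down, gripper open.
Joint ranges: [-158.93, 158.93], [-51.34, 127.21], [12.03, 142.37], [-87.48, 267.48], [13.55, 161.25], [-162.69, 162.69]. Speed limits (degrees/s): [159.86, 159.86, 180, 180, 180, 180].

### API

Orientations are given as [roll, pitch, yaw] about the fixed x, y, z axes, in that order (R = Rz(yaw) Ry(pitch) Rx(roll)).
In Python, from rig import ctrl, eyes gives the robot as it stands. The module is installed in compiled form; this text tells all that it offers.
- The arm moves only by the shell command python3 -m pendant 'ROWS'. ROWS is JSON, a list of rows, each a list of 5 numbers: the shift along the tool's x, y, z in cm, then the turn about the tool's z in rad, then the opening in per cent of the stroke, from 0 (shut) to 100 (fully open). In form: [[dx, dy, dz, yaw, grip], ...]. A call has 1 to 5 rows; each row shifts and turns the commanded pose from where the row before left it, along the tool's axes as they then stand; what a row does not reach is not made up. A row lasts 1/12 s, in which the tool goes at most 41.7 mm and 7.16 degrees, less where a joint would pass 70% of its speed; a pose out of reach is approached as far as the arm can. A call is refused whole if a number of a shift passes 4.17 or a number of a turn 0.125, either way. A call with a gripper value outside its range is refused whole. The fingers move at their own pace and stop on an object; the grip force is fixed at half the most. Time passes only in rows, so rows that do not move let the fingers close. It gives the time, the measured TCP pose, the force, the opening and the grip force at its end, in the units of the state.
- ctrl.state(): the state, without advancing time (a new reading comes with each control period).
- eyes.camera(name): name is "scene" or "top" or "wrist"; returns the picture (420x560x3 uint8, blue, green, red); there is no depth.
- eyes.camera_params(name): a dict with "fx", "fy", "cx", "cy" (pixels), "k1" (the pictures are not rectified: a ray, as slopes to the right and down, at radius r is drawn at 1 + k1 r^2 times it, then the intrinsics apply), "T" (4x4, takes a point from camera to world coordinates); the wrist camera has in their place "hand_eye" (4x4, takes a point from camera to tool coordinates, whose origin is the TCP and whose axes are the flange's). Camera axes: x right, y down, z forward; pixel columns grow to the right and rows downward; lengths in mm; the calibration is good to about 2 mm. A picture is of the moment at which its call begins: read the wrist's pose just before it. camera_params takes no time and is no camera call.
- ctrl.close_job(): hands the job in; it is judged then, once.
Trained networks look in the newest picture that a camera, given by its name, has taken for a name from the list of things; names that differ only in an ending like _2 or _b are one class to them, and where a whole thing is asked for, a point or a joint stands for the part that bears it (a point fixed in the world has none). Each returns a list of dicts, best first, with "p" (0 to 1); they miss things now and then, are a little off and sometimes report something else, mostly with a low value. They report only what shows in the picture. A call takes as long as a camera call. They do not tell look-alikes from the thing itself.
- eyes.look_for(target, camera): "bbox" ([left, top, right, bottom] in pixels, round what is visible of it).
- eyes.silhouettes(target, camera): "mask" (420x560 bool, what is visible of it) and "bbox" ([left, top, right, bottom] in pixels, round what is visible of it).
- eyes.tip_of(target, camera): "centre" ([row, column] in pixels: a listed point, or the origin of a listed thing).
The state is a dict: "t": time; "joint_pos": joint angles; "qvel": joint speeds; "tau": joint torques, N m; "eef_pos": TCP position; "tcp_rot": TCP orientation; "ft_force": force on the tool from outside, world axes, zero at the start; "torque": the same for the moment, N m; "width": opening from 0.0 (shut) to 1.0 (fully open); "gripper_force": force on a finger pad.
Only numpy, scipy, OpenCV 4.12 (cv2) and the standard library are available. Lean on these libraries where they do the work, as an engineer would, in place of code of your own. Each camera call takes 0.05 s, during which the arm holds its last target. There are 200 camera calls.

### The job

Tidy the potting bench into one neat row: set the blue funnel mouth-down in the middle of the terracotta saucer to drain, and stand the yellow torch, head down as it stands now, in the middle of the round green mat. Lay the wooden dibber midway between saucer and mat, and the chrome spanner on the other side of the mat from the dibber, as far from the robot as the mat is and with its handle about 3 cm clear of the mat's edge; both lie flat on the bench and point straight away from the robot (either end first). Leave the pot and the jar where they are.

Things in the scene. Friction and masses are not known exactly. Their poses are not given: they have to be found in the camera images.
- funnel_center (a point): Blue plastic funnel, loose, standing mouth-down: mouth 76 mm across at the bottom, a 6 mm high rim, cone narrowing to 20 mm at 45 mm height, then a straight spout 20 to 18 mm thick from 45 mm up to the top at 100 mm. Solid enough to grip by the spout from above. This point is on its axis, 50 mm above the mouth plane (25 mm above it is the middle of the spout); z is up along the axis. About 60 g.
- torch_center (a point): Yellow torch, loose, standing upright on its head (lens down): 90 mm tall, head 46 mm across at the bottom, narrowing to the straight body at 22 mm height; body 34 mm across from there up to the black tail cap at the top. This point is on its axis, 45 mm above its foot; z is up along the axis. About 140 g.
- dibber_center (a point): Dark wooden dibber, loose, lying flat: 170 mm long, 24 mm wide and 24 mm high. Its square handle (with a brass band) fills the length from -85 to +30 mm along x, then a round point tapers to +85 mm. This point is the middle of its length, 12 mm above its underside; x runs along it towards the point. About 80 g.
- spanner_center (a point): Chrome adjustable spanner, loose, lying flat: 180 mm long. Handle 22 mm wide and 10 mm thick from -90 to +35 mm along x, then the head, 44 mm wide and 14 mm thick, with the open jaws at +90 mm. This point is on the handle at the middle of the length, 5 mm above its underside; x runs along it towards the jaws. About 250 g.
- saucer: Terracotta saucer, fixed to the bench: 120 mm across at its 18 mm high rim, wall 5 mm, flat inner floor about 98 mm across at 6 mm above the bench. Origin on its axis at bench height; its x points straight away from the robot, y to the robot's left, z up.
- mat: Round green mat, fixed to the bench: 100 mm across, 4 mm thick. Origin at its centre at bench height; its x points straight away from the robot, y to the robot's left, z up. It lies about 250 mm to the left or to the right of the saucer.
- pot: Empty terracotta pot, loose, 80 mm across and 75 mm high; to be left alone. Origin at the centre of its underside.
- jar: Pale grey glass jar with a grey metal lid, loose, 66 mm across and 90 mm high; to be left alone. Origin at the centre of its underside.
Mind the look-alikes: they are no part of the job. Of the things shaped like the part that bears funnel_center, the blue one is meant.

How it is judged (in metres and radians):
At the end, for the whole second after the job is handed in: Funnel stands in saucer within 12 mm, torch upright on mat within 15 mm; dibber between them (100 mm or more aside of saucer centre, 95 of mat's, 45 along x); spanner beyond mat, 72-125 mm aside, 40 along x; both flat, along x within 0.3 rad; all at rest, pot and jar within 20 mm (horizontal distance between funnel_center and saucer below 0.012 m and z of funnel_center in the frame of saucer between 0.052 and 0.061 m and angle between each of funnel_center, torch_center's own z axis and vertical below 0.1 rad and horizontal distance between torch_center and mat below 0.015 m and z of torch_center in the frame of mat between 0.045 and 0.054 m and x of dibber_center in the frame of saucer between -0.045 and 0.045 m and x of dibber_center in the frame of mat between -0.045 and 0.045 m and height (world z) of dibber_center below 0.017 m and angle between the x axis of each of dibber_center, spanner_center and the x axis of saucer, either way round below 0.3 rad and x of spanner_center in the frame of mat between -0.04 and 0.04 m and height (world z) of spanner_center below 0.01 m and ((y of mat in the frame of saucer above 0 m and y of dibber_center in the frame of saucer between 0.1 and 0.3 m and y of dibber_center in the frame of mat between -0.3 and -0.095 m and y of spanner_center in the frame of mat between 0.072 and 0.125 m) or (y of mat in the frame of saucer below 0 m and y of dibber_center in the frame of saucer between -0.3 and -0.1 m and y of dibber_center in the frame of mat between 0.095 and 0.3 m and y of spanner_center in the frame of mat between -0.125 and -0.072 m)) and linear speed of each of funnel, torch, dibber, spanner below 0.02 m/s and angular speed of each of funnel, torch, dibber, spanner below 0.2 rad/s); the robot touches nothing.
It fails at once if the pot is moved by more than 20 mm (distance of pot from where it was at the start of the episode above 0.02 m).
It fails at once if the jar is moved by more than 20 mm (distance of jar from where it was at the start of the episode above 0.02 m).
It also fails if it takes over 109 s, if anything falls off the work surface, if the arm or the gripper's body presses on something with over 40 N, if the wrist force passes 120 N, or if a joint passes its speed limit or range.

## Working session

There is one attempt and no reset: what is moved stays moved. The work goes in short steps, Python scripts to look and compute and a shell command to move; the robot and the scene stay as the last step left them, time stands still between calls to the robot, and variables do not carry over. Pictures are saved under pics/ and viewed, at most 14 in all, crops included, and the job is handed in when it is done.

```bash
mkdir -p pics
cat > h.py <<'E'
import numpy as np, cv2
from rig import ctrl, eyes
from scipy.spatial.transform import Rotation as R
def cam(name):
    p=eyes.camera_params(name)
    if 'T' in p: T=np.array(p['T'])
    else:
        s=ctrl.state(); W=np.eye(4); W[:3,:3]=R.from_euler('xyz',s['tcp_rot'],degrees=True).as_matrix(); W[:3,3]=s['eef_pos']
        T=W@np.array(p['hand_eye'])
    return p,T
def ray(name,u,v):
    p,T=cam(name)
    d=np.array([(u-p['cx'])/p['fx'],(v-p['cy'])/p['fy']]); s=d.copy()
    for _ in range(20): s=d/(1+p['k1']*(s@s))
    return T[:3,3],T[:3,:3]@np.array([s[0],s[1],1])
def onz(name,u,v,z):
    o,d=ray(name,u,v); return o+d*(z-o[2])/d[2]
def proj(name,P):
    p,T=cam(name); q=np.linalg.inv(T)@np.append(P,1); s=q[:2]/q[2]; s=s*(1+p['k1']*(s@s))
    return p['fx']*s[0]+p['cx'],p['fy']*s[1]+p['cy']
def shot(name,f):
    im=eyes.camera(name); cv2.imwrite('pics/'+f,im); return im
E
python3 - <<'E'
from h import *
np.set_printoptions(precision=1,suppress=True)
print(ctrl.state())
shot('top','top0.png'); shot('scene','sc0.png')
Z=dict(funnel_center=50,torch_center=45,dibber_center=12,spanner_center=5,saucer=0,mat=0,pot=0,jar=0)
for n,z in Z.items():
    for r in eyes.tip_of(n,'top')[:4]:
        v,u=r['centre']; print(n,round(r['p'],2),round(u),round(v),onz('top',u,v,z))
E
```

```text
{'t': 0.0, 'joint_pos': array([-78.6,  16.5,  90.4,   0. ,  73.3,  -8.6]), 'qvel': array([-0.1, -0. , -0.1, -0.1,  0.1, -0.1]), 'tau': array([  0. , -40.6, -29.3,  -0. ,   0. ,   0. ]), 'eef_pos': array([ 231.2, -633.5,  229.9]), 'tcp_rot': array([-179.9,   -0. ,   20. ]), 'ft_force': array([-0.2, -0.8,  0.3]), 'torque': array([-0.,  0.,  0.]), 'gripper_force': 0.0, 'width': 0.9981217200325352}
funnel_center 0.72 397 174 [ 565.2 -264.6   50. ]
funnel_center 0.71 334 232 [ 425.9 -107.3   50. ]
funnel_center 0.7 284 247 [388.3  13.7  50. ]
funnel_center 0.69 372 281 [ 305.7 -197.6   50. ]
torch_center 0.86 234 218 [460.1 137.3  45. ]
dibber_center 0.66 149 204 [499.5 364.6  12. ]
spanner_center 0.57 438 210 [ 479.4 -378.5    5. ]
saucer 0.91 331 145 [ 648.7 -107.8    0. ]
mat 0.85 237 151 [636.7 135.9   0. ]
pot 0.88 145 132 [693.8 384.3   0. ]
jar 0.82 427 129 [ 690.2 -359.4    0. ]
```

View pics/top0.png

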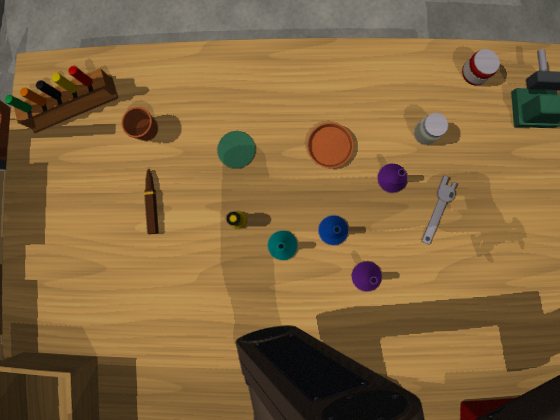

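View pics/sc0.png

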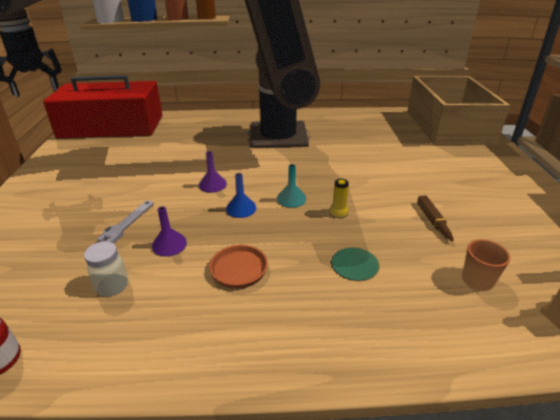

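The top view (up = +x, left = +y) shows the blue funnel at px (334,230), torch (234,218), dibber (152,203), spanner (438,210), saucer (331,145) and mat (237,151). The two purple funnels and the teal one are decoys. The mat is on the saucer's left, so the spanner goes to about y=+227 and the dibber to about y=+14. I'll take the spanner first.

```bash
python3 -m pendant '[[3.2,-1.56,0,0,100],[3.2,-1.56,0,0,100],[3.2,-1.56,0,0,100],[3.2,-1.56,0,0,100],[3.2,-1.56,0,0,100]]'
python3 -m pendant '[[3.2,-1.56,0,0,100],[3.2,-1.56,0,0,100],[3.2,-1.56,0,0,100],[3.2,-1.56,0,0,100],[3.2,-1.56,0,0,100]]'
python3 -m pendant '[[0,0,0,0.117,100],[0,0,0,0.117,100],[0,0,0,0.117,100],[0,0,0,0.117,100],[0,0,0,0.117,100]]'
python3 -m pendant '[[0,0,0,0.117,100],[0,0,0,0,100],[0,0,0,0,100]]'
cat >> h.py <<'E'
np.set_printoptions(precision=1,suppress=True)
def axis(target,z,name='wrist'):
    """mask -> world points on plane z: centre of min-area rect, long-axis angle, size"""
    out=[]
    for r in eyes.silhouettes(target,name)[:3]:
        vs,us=np.nonzero(r['mask'])
        c=cv2.findContours(r['mask'].astype(np.uint8),0,cv2.CHAIN_APPROX_NONE)[0]; c=max(c,key=cv2.contourArea)[:,0]
        W=np.array([onz(name,u,v,z)[:2] for u,v in c]); m=cv2.minAreaRect(W.astype(np.float32))
        b=cv2.boxPoints(m); e=max(b[1]-b[0],b[2]-b[1],key=np.linalg.norm)
        print(target,round(r['p'],2),r['bbox'],'c',np.array(m[0]),'ang',np.degrees(np.arctan2(e[1],e[0])),'size',np.array(m[1]))
        out.append(W)
    return out
def togo(P,yaw):
    s=ctrl.state(); M=R.from_euler('xyz',s['tcp_rot'],degrees=True).as_matrix()
    d=M.T@(np.array(P,float)-s['eef_pos'])/10; t=(s['tcp_rot'][2]-yaw+90)%180-90
    print('togo cm',d.round(2),'turn',np.radians(t).round(3),'tcp',np.array(s['eef_pos']),s['tcp_rot'])
E
python3 - <<'E'
from h import *
print(eyes.camera_params('wrist'))
shot('wrist','w1.png'); axis('spanner_center',8)
for r in eyes.tip_of('spanner_center','wrist')[:2]:
    v,u=r['centre']; print(r['p'],u,v,onz('wrist',u,v,5))
E
```

```text
t: 0.92
eef_pos: [355.8, -504.8, 231.5]
tcp_rot: [180.0, -0.0, 20.0]
ft_force: [0.4, -0.2, 1.0]
width: 1.002
gripper_force: 0.0
t: 1.33
eef_pos: [479.6, -376.5, 231.6]
tcp_rot: [180.0, -0.0, 20.0]
ft_force: [0.2, -1.2, 0.4]
width: 1.0
gripper_force: 0.0
t: 1.75
eef_pos: [478.7, -377.7, 231.5]
tcp_rot: [180.0, -0.0, -13.8]
ft_force: [0.7, -0.4, 0.1]
width: 1.003
gripper_force: 0.0
t: 2.0
eef_pos: [478.5, -377.9, 231.4]
tcp_rot: [180.0, -0.0, -20.0]
ft_force: [-0.2, -0.5, -0.8]
width: 1.004
gripper_force: 0.0
{'fx': 296.97484992903827, 'fy': 296.97484992903827, 'cx': 289.4794709118815, 'cy': 205.2278286828399, 'k1': 0.0012777264229874511, 'hand_eye': array([[  -0. ,   -1. ,   -0.3,   73.1],
       [   1. ,   -0. ,    0. ,   -0.3],
       [  -0. ,   -0.3,    1. , -142.8],
       [   0. ,    0. ,    0. ,    1. ]])}
spanner_center 0.62 [274.3, 98.7, 313.7, 242.6] c [ 478.2 -381.8] ang -20.888147 size [ 43.5 180.4]
spanner_center 0.52 [0.0, 66.2, 73.7, 175.8] c [ 636.3 -114.8] ang -35.666862 size [ 84.6 121.9]
0.6 288.9 175.9 [ 480.  -377.9    5. ]
```

View pics/w1.png

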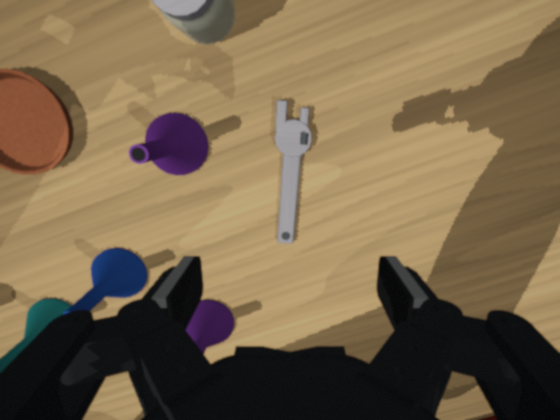

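The wrist view shows the spanner at px (286,238) to (294,100), well centred, with the purple funnel clear at (178,143). The position agrees with the top view, so I'll check the angle and descend.

Run:
```python
from h import *
a=onz('wrist',286,236,10);b=onz('wrist',294.5,133,12);print(a,b,np.degrees(np.arctan2((b-a)[1],(b-a)[0])))
togo([488,-382,1.5],-22)
```

```text
[ 406.7 -346.9   10. ] [ 527.4 -402.3   12. ] -24.6730817183273
togo cm [ 1.   0.1 23. ] turn 0.034 tcp [ 478.5 -377.9  231.4] [180.   -0.  -20.1]
```

```bash
python3 -m pendant '[[1.1,0.25,4,0.07,80],[0,0,4,0,80],[0,0,4,0,80],[0,0,4,0,80],[0,0,3,0,80]]'
python3 -m pendant '[[0,0,2,0,80],[0,0,1.5,0,80],[0,0,0.5,0,80],[0,0,0,0,80],[0,0,0,0,0]]'
python3 -m pendant '[[0,0,0,0,0],[0,0,0,0,0],[0,0,0,0,0],[0,0,0,0,0],[0,0,0,0,0]]'
```

```text
t: 2.57
eef_pos: [486.8, -382.7, 37.8]
tcp_rot: [-179.9, 0.2, -24.1]
ft_force: [0.1, 0.5, 0.0]
width: 0.8
gripper_force: 0.0
t: 2.98
eef_pos: [488.8, -384.9, 2.6]
tcp_rot: [179.9, -0.1, -24.2]
ft_force: [0.3, 0.2, -0.5]
width: 0.676
gripper_force: 0.0
t: 3.4
eef_pos: [489.0, -384.9, 3.4]
tcp_rot: [179.9, -0.2, -24.2]
ft_force: [0.2, 0.8, 6.5]
width: 0.229
gripper_force: 60.1
```

```bash
python3 -m pendant '[[0,0,-2,0,0],[0,0,-4,-0.105,0],[0,0,-4,-0.105,0],[0,0,-4,-0.105,0],[0,0,-4,-0.105,0]]'
python3 - <<'E'
from h import *
print(ctrl.state()['gripper_force'],ctrl.state()['width'])
togo([647,227,180],0)
E
```

```text
t: 3.82
eef_pos: [487.4, -383.4, 182.4]
tcp_rot: [-180.0, 0.1, 0.2]
ft_force: [0.4, -1.2, -1.6]
width: 0.232
gripper_force: 59.2
59.22422111034393 0.23158164024693664
togo cm [ 16.1 -61.    0.3] turn 0.003 tcp [ 487.4 -383.4  182.4] [-180.     0.1    0.2]
```

```bash
python3 -m pendant '[[1,-3.8,0,0,0],[1,-3.8,0,0,0],[1,-3.8,0,0,0],[1,-3.8,0,0,0],[1,-3.8,0,0,0]]'
python3 -m pendant '[[1,-3.8,0,0,0],[1,-3.8,0,0,0],[1,-3.8,0,0,0],[1,-3.8,0,0,0],[1,-3.8,0,0,0]]'
python3 -m pendant '[[1,-3.8,0,0,0],[1,-3.8,0,0,0],[1,-3.8,0,0,0],[1,-3.8,0,0,0],[1,-3.8,0,0,0]]'
python3 -m pendant '[[1,-4,0,0,0],[0,0,0,0,0],[0,0,0,0,0]]'
python3 - <<'E'
from h import *
shot('wrist','w2.png'); 
for n in ['mat','spanner_center']:
  for r in eyes.tip_of(n,'wrist')[:2]:
    v,u=r['centre']; print(n,r['p'],u,v,onz('wrist',u,v,{'mat':0}.get(n,175)))
togo([647,227,4],0)
E
```

```text
t: 4.23
eef_pos: [538.0, -192.2, 180.9]
tcp_rot: [-180.0, 0.0, -0.2]
ft_force: [0.7, -0.7, -1.2]
width: 0.231
gripper_force: 59.3
t: 4.65
eef_pos: [588.4, -2.2, 180.9]
tcp_rot: [180.0, 0.0, -0.1]
ft_force: [0.3, -0.5, -1.7]
width: 0.235
gripper_force: 59.3
t: 5.07
eef_pos: [638.8, 187.6, 180.7]
tcp_rot: [180.0, 0.1, -0.1]
ft_force: [1.4, 0.6, -2.4]
width: 0.23
gripper_force: 59.3
t: 5.32
eef_pos: [648.6, 227.9, 180.2]
tcp_rot: [180.0, 0.1, 0.1]
ft_force: [-0.0, -0.2, -2.1]
width: 0.237
gripper_force: 59.4
mat 0.92 369.2 186.6 [646.3 136.1   0. ]
spanner_center 0.78 289.2 278.8 [634.3 225.  175. ]
togo cm [-0.2 -0.2 17.7] turn -0.003 tcp [648.9 224.7 180.7] [180.    0.1  -0.2]
```

View pics/w2.png

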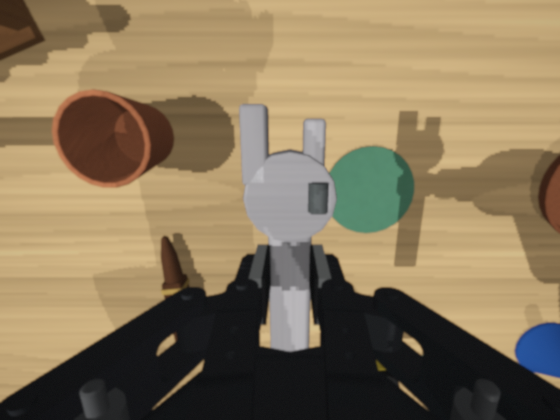

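The spanner hangs straight along +x, jaws ahead, with the mat centre at px (369,187) on its right. I'll lower it and release.

```bash
python3 -m pendant '[[0.5,-0.2,4,0,0],[0,0,4,0,0],[0,0,4,0,0],[0,0,3,0,0],[0,0,1.5,0,0]]'
python3 -m pendant '[[0,0,0.8,0,0],[0,0,0.2,0,0],[0,0,0,0,0],[0,0,0,0,0],[0,0,0,0,45]]'
python3 -m pendant '[[0,0,0,0,45],[0,0,0,0,45],[0,0,0,0,45],[0,0,-2,0,45],[0,0,-4,0,45]]'
python3 -m pendant '[[0,0,-4,0,60],[0,0,-4,0,100],[0,0,-4,0,100],[0,0,-2,0,100],[0,0,0,0,100]]'
python3 - <<'E'
from h import *
togo([500,365,200],5)
E
```

```text
t: 5.88
eef_pos: [650.7, 225.1, 10.7]
tcp_rot: [179.9, 0.5, -0.3]
ft_force: [-0.8, -0.6, -2.0]
width: 0.229
gripper_force: 59.4
t: 6.3
eef_pos: [656.6, 228.0, 9.6]
tcp_rot: [-179.9, -0.3, -0.1]
ft_force: [-0.2, -0.4, 0.4]
width: 0.359
gripper_force: 0.0
t: 6.72
eef_pos: [649.7, 226.7, 60.4]
tcp_rot: [179.9, 0.7, -0.1]
ft_force: [0.3, -0.1, -0.4]
width: 0.447
gripper_force: 0.0
t: 7.13
eef_pos: [657.9, 228.5, 215.8]
tcp_rot: [-179.8, -0.8, -0.1]
ft_force: [0.2, 0.2, 1.0]
width: 0.997
gripper_force: 0.0
togo cm [-15.8 -13.6   1.4] turn -0.089 tcp [657.9 228.5 215.8] [-179.8   -0.8   -0.1]
```

```bash
python3 -m pendant '[[-3.1,-2.7,0,0,100],[-3.2,-2.7,0,0,100],[-3.2,-2.7,0,0,100],[-3.2,-2.7,0,0,100],[-3.1,-2.8,0,0,100]]'
python3 -m pendant '[[0,0,0,0,100],[0,0,0,0,100]]'
python3 - <<'E'
from h import *
shot('wrist','w3.png'); axis('dibber_center',12); axis('spanner_center',8); togo([500,365,0],0)
E
```

```text
t: 7.55
eef_pos: [495.0, 364.0, 205.3]
tcp_rot: [180.0, 0.1, -0.2]
ft_force: [0.5, 0.6, 0.1]
width: 1.004
gripper_force: 0.0
t: 7.72
eef_pos: [495.1, 364.8, 205.6]
tcp_rot: [180.0, 0.1, 0.1]
ft_force: [0.6, 0.1, 0.7]
width: 1.003
gripper_force: 0.0
dibber_center 0.89 [277.3, 91.8, 306.6, 243.6] c [508.1 360. ] ang 4.246048 size [174.8  27.7]
spanner_center 0.64 [402.1, 0.0, 446.3, 130.4] c [619.  226.1] ang -0.2255005 size [ 36.7 124. ]
togo cm [ 0.2 -0.2 20.6] turn -0.003 tcp [497.8 362.8 205.9] [180.    0.   -0.2]
```

View pics/w3.png

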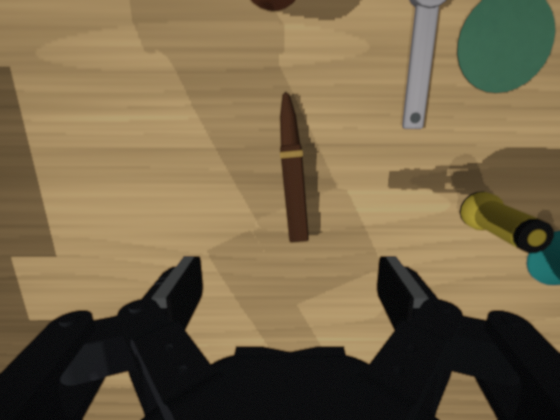

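The dibber lies at px (288,92) to (299,241), about 4° off straight. The placed spanner is straight and clear of the mat.

```bash
python3 -m pendant '[[0.5,0.2,4,-0.075,80],[0,0,4,0,80],[0,0,4,0,80],[0,0,3.5,0,80],[0,0,2.5,0,80]]'
python3 -m pendant '[[0,0,1.5,0,80],[0,0,0.7,0,80],[0,0,0,0,80],[0,0,0,0,0],[0,0,0,0,0]]'
python3 -m pendant '[[0,0,0,0,0],[0,0,0,0,0],[0,0,0,0,0],[0,0,0,0,0]]'
python3 -m pendant '[[0,0,-2,0,0],[0,0,-4,0.037,0],[0,0,-4,0.037,0],[0,0,-4,0,0],[0,0,-4,0,0]]'
python3 - <<'E'
from h import *
togo([643,14,180],0)
E
```

```text
t: 8.28
eef_pos: [501.6, 358.9, 22.0]
tcp_rot: [179.9, 0.3, 4.0]
ft_force: [-1.0, -0.5, -0.9]
width: 0.801
gripper_force: 0.0
t: 8.7
eef_pos: [504.0, 361.7, 6.1]
tcp_rot: [-179.9, -0.2, 4.1]
ft_force: [0.6, 0.2, -0.1]
width: 0.525
gripper_force: 0.0
t: 9.03
eef_pos: [503.6, 362.2, 6.5]
tcp_rot: [-179.9, -0.2, 4.2]
ft_force: [-0.2, 0.2, 5.0]
width: 0.265
gripper_force: 62.6
t: 9.45
eef_pos: [501.3, 361.2, 185.6]
tcp_rot: [180.0, 0.1, -0.1]
ft_force: [0.7, -0.3, -0.4]
width: 0.268
gripper_force: 61.7
togo cm [14.2 34.7  0.6] turn -0.001 tcp [501.3 361.2 185.6] [180.    0.1  -0.1]
```

```bash
python3 -m pendant '[[1.58,3.85,0,0,0],[1.58,3.85,0,0,0],[1.58,3.85,0,0,0],[1.58,3.85,0,0,0],[1.58,3.85,0,0,0]]'
python3 -m pendant '[[1.58,3.85,0,0,0],[1.58,3.85,0,0,0],[1.58,3.85,0,0,0],[1.58,3.85,0,0,0],[0,0,0,0,0]]'
python3 -m pendant '[[0,0,4,0,0],[0,0,4,0,0],[0,0,4,0,0],[0,0,3,0,0],[0,0,1.9,0,0]]'
python3 -m pendant '[[0,0,0.9,0,0],[0,0,0,0,0],[0,0,0,0,0],[0,0,0,0,50],[0,0,0,0,50]]'
python3 -m pendant '[[0,0,0,0,50],[0,0,0,0,50],[0,0,-2,0,50],[0,0,-4,0,50],[0,0,-4,0,100]]'
python3 -m pendant '[[0,0,-4,0,100],[0,0,-4,0,100],[0,0,-2,0,100]]'
python3 - <<'E'
from h import *
togo([440,137,210],0)
E
```

```text
t: 9.87
eef_pos: [580.7, 167.4, 184.2]
tcp_rot: [-180.0, 0.0, -0.0]
ft_force: [1.6, -0.1, -1.1]
width: 0.264
gripper_force: 61.8
t: 10.28
eef_pos: [645.8, 7.9, 184.2]
tcp_rot: [179.8, -0.1, -0.4]
ft_force: [0.1, 0.1, -0.1]
width: 0.264
gripper_force: 61.7
t: 10.7
eef_pos: [640.3, 15.5, 10.2]
tcp_rot: [-179.9, 0.4, -0.1]
ft_force: [-0.5, -0.9, -0.5]
width: 0.263
gripper_force: 61.7
t: 11.12
eef_pos: [644.1, 15.0, 6.7]
tcp_rot: [180.0, -0.0, -0.1]
ft_force: [-0.7, -0.5, 0.6]
width: 0.5
gripper_force: 0.0
t: 11.53
eef_pos: [642.1, 15.0, 105.0]
tcp_rot: [-180.0, 0.3, -0.1]
ft_force: [0.7, 0.2, 0.4]
width: 0.624
gripper_force: 0.0
t: 11.78
eef_pos: [646.2, 14.6, 213.3]
tcp_rot: [179.9, -0.5, -0.1]
ft_force: [0.5, -0.3, 0.8]
width: 0.997
gripper_force: 0.0
togo cm [-20.6 -12.2   0.1] turn -0.001 tcp [646.2  14.6 213.3] [179.9  -0.5  -0.1]
```

```bash
python3 -m pendant '[[0,0,0,0,100],[0,0,0,0,100]]'
python3 - <<'E'
from h import *
shot('wrist','w4.png')
for n,z in [('mat',4),('saucer',18)]:
    for W in axis(n,z)[:1]: print(cv2.minEnclosingCircle(W.astype(np.float32)), cv2.fitEllipse(W.astype(np.float32)))
axis('dibber_center',12)
togo([455,137,210],0)
E
python3 -m pendant '[[-3.8,-2.4,0,0,100],[-3.8,-2.4,0,0,100],[-3.8,-2.5,0,0,100],[-3.8,-2.5,0,0,100],[-3.8,-2.4,0,0,100]]'
python3 -m pendant '[[0,0,0,0,100],[0,0,0,0,100]]'
python3 - <<'E'
from h import *
shot('wrist','w5.png')
for z in (45,90): axis('torch_center',z)
for r in eyes.tip_of('torch_center','wrist')[:2]:
    v,u=r['centre']; print(r['p'],u,v,onz('wrist',u,v,45))
E
```

```text
t: 11.95
eef_pos: [644.9, 14.7, 208.7]
tcp_rot: [180.0, -0.2, -0.1]
ft_force: [1.4, -0.8, -1.1]
width: 1.0
gripper_force: 0.0
mat 0.72 [149.2, 142.8, 225.9, 223.2] c [640.3 138.4] ang -79.72804 size [95.8 96.8]
((639.9971923828125, 138.8314208984375), 49.79789352416992) ((639.9640502929688, 138.3563995361328), (96.1379165649414, 97.13948822021484), 44.42389678955078)
saucer 0.71 [340.6, 126.6, 443.7, 230.2] c [644.8 -99.7] ang -81.55961 size [115.4 115.6]
saucer 0.17 [71.4, 100.7, 132.5, 253.4] c [643.8 218.9] ang -0.23144124 size [ 46.8 171.8]
((645.2459106445312, -100.14766693115234), 58.88002014160156) ((644.7879028320312, -100.04791259765625), (115.0400161743164, 116.03070068359375), 166.80435180664062)
dibber_center 0.64 [278.2, 101.3, 299.0, 250.8] c [642.9  15.2] ang -0.17073798 size [ 26.6 171.3]
togo cm [-18.8 -12.2  -0.6] turn -0.001 tcp [642.6  14.9 203.5] [-180.     0.3   -0.1]
t: 12.57
eef_pos: [466.2, 128.2, 204.1]
tcp_rot: [-180.0, 0.2, -0.1]
ft_force: [0.3, 0.8, 0.8]
width: 1.001
gripper_force: 0.0
t: 12.73
eef_pos: [466.3, 128.5, 204.4]
tcp_rot: [180.0, 0.2, 0.1]
ft_force: [0.2, -1.0, 0.9]
width: 1.0
gripper_force: 0.0
torch_center 0.75 [264.6, 165.3, 302.1, 224.6] c [459.9 132.9] ang 0.65312755 size [62.4 39.9]
torch_center 0.35 [230.1, 0.5, 329.8, 63.6] c [615.1 137.2] ang 89.934685 size [87.4 50.8]
torch_center 0.75 [264.6, 165.3, 302.1, 224.6] c [472.7 131.8] ang 0.60539556 size [53.2 34. ]
torch_center 0.35 [230.1, 0.5, 329.8, 63.6] c [604.9 135.4] ang 89.886246 size [74.5 43.3]
0.79 280.4 191.8 [466.7 136.4  45. ]
```

View pics/w5.png

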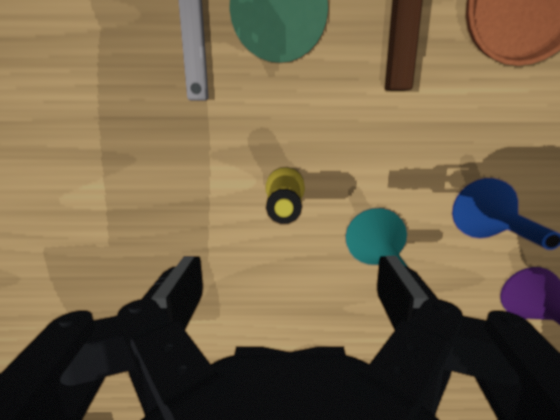

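View pics/w4.png

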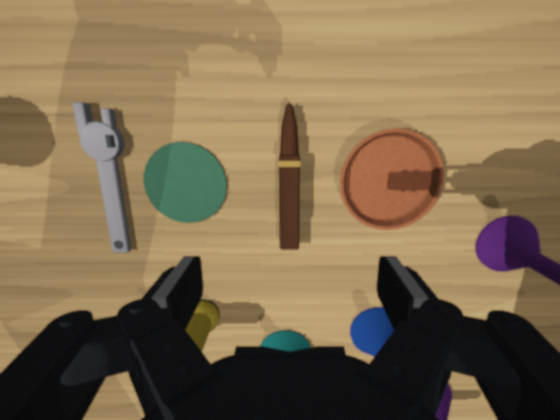

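The torch cap shows at px (284,208) and its foot at about (285,180). The saucer, dibber, mat and spanner now form a straight row.

Run:
```python
from h import *
p=onz('wrist',284,208,90); print(p, onz('wrist',285,183,0))
togo([p[0],p[1],45],0)
togo([640,138,45],0)
```

```text
[462.8 131.9  90. ] [466.3 132.2   0. ]
togo cm [-0.7 -0.5 16.1] turn -0.002 tcp [469.7 127.  206.1] [180.    0.   -0.1]
togo cm [17.  -1.1 16.1] turn -0.002 tcp [469.7 127.  206.1] [180.    0.   -0.1]
```

```bash
python3 -m pendant '[[-0.3,-0.5,3,0,100],[0,0,4,0,100],[0,0,4,0,100],[0,0,3,0,100],[0,0,2,0,100]]'
python3 -m pendant '[[0,0,0.4,0,100],[0,0,0,0,100],[0,0,0,0,0],[0,0,0,0,0],[0,0,0,0,0]]'
python3 -m pendant '[[0,0,0,0,0],[0,0,0,0,0],[0,0,0,0,0]]'
python3 -m pendant '[[0,0,-2,0,0],[0,0,-2,0,0],[0,0,-2,0,0],[0,0,-2,0,0],[0,0,-2,0,0]]'
python3 -m pendant '[[0,0,0,0,0],[0,0,0,0,0]]'
python3 - <<'E'
from h import *
togo([640,138,45],0)
E
```

```text
t: 13.35
eef_pos: [464.5, 131.6, 42.5]
tcp_rot: [180.0, 0.3, -0.2]
ft_force: [-0.5, -0.3, -0.0]
width: 0.998
gripper_force: 0.0
t: 13.77
eef_pos: [467.6, 132.6, 44.3]
tcp_rot: [-180.0, -0.2, -0.1]
ft_force: [0.4, 0.1, -0.0]
width: 0.602
gripper_force: 0.0
t: 14.02
eef_pos: [466.9, 132.8, 43.9]
tcp_rot: [-180.0, -0.2, -0.1]
ft_force: [0.3, 1.2, 5.4]
width: 0.383
gripper_force: 59.0
t: 14.43
eef_pos: [465.1, 132.6, 142.7]
tcp_rot: [180.0, 0.1, -0.1]
ft_force: [-0.2, 0.2, -1.5]
width: 0.383
gripper_force: 59.7
t: 14.6
eef_pos: [466.2, 132.6, 142.9]
tcp_rot: [-180.0, -0.1, -0.1]
ft_force: [-0.0, -0.6, -2.6]
width: 0.384
gripper_force: 59.7
togo cm [17.4 -0.6  9.8] turn -0.001 tcp [466.2 132.6 142.9] [-180.    -0.1   -0.1]
```

```bash
python3 -m pendant '[[3.5,-0.1,0,0,0],[3.5,-0.1,0,0,0],[3.5,-0.1,0,0,0],[3.5,-0.1,0,0,0],[3.5,-0.1,0,0,0]]'
python3 -m pendant '[[0,0,0,0,0],[0,0,3,0,0],[0,0,3,0,0],[0,0,2,0,0],[0,0,0.5,0,0]]'
python3 -m pendant '[[0,0,0.4,0,0],[0,0,0.2,0,0],[0,0,0.2,0,0],[0,0,0,0,0],[0,0,0,0,0]]'
```

```text
t: 15.02
eef_pos: [640.8, 137.3, 138.9]
tcp_rot: [180.0, 0.3, -0.1]
ft_force: [0.5, -0.2, -1.1]
width: 0.385
gripper_force: 59.7
t: 15.43
eef_pos: [635.3, 137.0, 49.4]
tcp_rot: [180.0, 0.8, -0.1]
ft_force: [-1.1, -1.0, -1.9]
width: 0.385
gripper_force: 59.7
t: 15.85
eef_pos: [641.7, 137.5, 50.9]
tcp_rot: [-180.0, -0.1, -0.1]
ft_force: [-0.0, -0.1, -1.6]
width: 0.387
gripper_force: 59.7
```

```bash
python3 -m pendant '[[0,0,0.2,0,0],[0,0,0.1,0,0],[0,0,0,0,0],[0,0,0,0,0],[0,0,0,0,0]]'
```

```text
t: 16.27
eef_pos: [641.7, 137.4, 47.9]
tcp_rot: [-180.0, -0.1, -0.1]
ft_force: [-1.7, 1.1, 6.3]
width: 0.381
gripper_force: 60.3
```

```bash
python3 -m pendant '[[0,0,0,0,50],[0,0,0,0,70],[0,0,0,0,80],[0,0,0,0,80],[0,0,0,0,80]]'
python3 -m pendant '[[0,0,-3,0,80],[0,0,-4,0,80],[0,0,-4,0,80],[0,0,-4,0,80],[0,0,-1,0,80]]'
python3 - <<'E'
from h import *
togo([426,-107,205],0)
E
```

```text
t: 16.68
eef_pos: [640.5, 137.3, 45.8]
tcp_rot: [180.0, 0.0, -0.1]
ft_force: [0.7, -0.7, 0.4]
width: 0.8
gripper_force: 0.0
t: 17.1
eef_pos: [644.4, 137.7, 215.4]
tcp_rot: [-180.0, -0.8, -0.1]
ft_force: [1.4, 0.5, 1.3]
width: 0.801
gripper_force: 0.0
togo cm [-21.8  24.5   0.7] turn -0.001 tcp [644.4 137.7 215.4] [-180.    -0.8   -0.1]
```

```bash
python3 -m pendant '[[-2.6,3.05,0,0,100],[-2.6,3.05,0,0,100],[-2.6,3.05,0,0,100],[-2.6,3.05,0,0,100],[-2.6,3.05,0,0,100]]'
python3 -m pendant '[[-2.6,3.05,0,0,100],[-2.6,3.05,0,0,100],[-2.6,3.05,0,0,100],[0,0,0,0,100],[0,0,0,0,100]]'
python3 - <<'E'
from h import *
im=shot('wrist','w6.png')
hsv=cv2.cvtColor(im,cv2.COLOR_BGR2HSV)
for r in eyes.silhouettes('funnel_center','wrist')[:4]:
    print(r['p'],r['bbox'],np.median(hsv[r['mask']],0))
togo([426,-107,58],0)
E
```

```text
t: 17.52
eef_pos: [509.0, -15.9, 205.7]
tcp_rot: [180.0, 0.0, -0.0]
ft_force: [-0.2, -0.7, 0.2]
width: 0.997
gripper_force: 0.0
t: 17.93
eef_pos: [431.5, -107.7, 206.1]
tcp_rot: [-180.0, -0.0, -0.3]
ft_force: [0.8, 0.4, 0.2]
width: 0.999
gripper_force: 0.0
0.9 [257.7, 149.8, 322.9, 215.1] [109. 196. 106.]
0.8 [138.2, 183.6, 217.1, 253.4] [ 89. 180.  77.]
0.79 [397.6, 17.1, 506.5, 98.5] [140. 159.  95.]
0.72 [325.8, 239.7, 382.9, 325.5] [140. 158.  95.]
togo cm [-0.7  0.1 14.8] turn -0.002 tcp [ 432.7 -106.2  206.3] [-180.    -0.    -0.1]
```

View pics/w6.png

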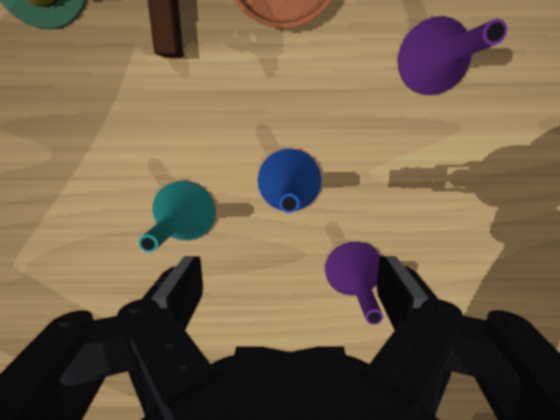

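The blue funnel's spout tip is at px (290,203), with its mouth centred at (290,181). The neighbours stand clear of the fingers.

Run:
```python
from h import *
p=onz('wrist',290,203,100); q=onz('wrist',290,181,3); print(p,q)
togo([p[0],p[1],58],0)
```

```text
[ 433.5 -106.7  100. ] [ 432.5 -106.9    3. ]
togo cm [ 0.1  0.1 14.8] turn -0.002 tcp [ 432.7 -106.2  206.3] [-180.    -0.    -0.1]
```

```bash
python3 -m pendant '[[0,0,3,0,80],[0,0,4,0,70],[0,0,4,0,70],[0,0,2.5,0,70],[0,0,1.2,0,70]]'
python3 -m pendant '[[0,0,0,0,70],[0,0,0,0,70],[0,0,0,0,0],[0,0,0,0,0],[0,0,0,0,0]]'
python3 -m pendant '[[0,0,0,0,0],[0,0,0,0,0],[0,0,0,0,0]]'
python3 -m pendant '[[0,0,-1,0,0],[0,0,-2,0,0],[0,0,-2,0,0],[0,0,-2,0,0],[0,0,-1,0,0]]'
python3 -m pendant '[[0,0,0,0,0],[0,0,0,0,0]]'
python3 - <<'E'
from h import *
togo([646,-103,66],0)
E
```

```text
t: 18.45
eef_pos: [430.4, -103.5, 54.9]
tcp_rot: [-179.8, 0.4, 0.1]
ft_force: [0.4, -0.4, -0.1]
width: 0.701
gripper_force: 0.0
t: 18.87
eef_pos: [433.8, -106.7, 60.9]
tcp_rot: [179.9, -0.2, -0.0]
ft_force: [1.2, -0.1, 0.5]
width: 0.281
gripper_force: 0.0
t: 19.12
eef_pos: [433.6, -106.8, 60.7]
tcp_rot: [180.0, -0.2, -0.1]
ft_force: [0.5, 0.2, 5.4]
width: 0.208
gripper_force: 58.4
t: 19.53
eef_pos: [433.2, -106.9, 141.9]
tcp_rot: [179.9, -0.2, -0.1]
ft_force: [-0.3, -0.0, -0.5]
width: 0.209
gripper_force: 58.5
t: 19.7
eef_pos: [432.3, -106.4, 139.3]
tcp_rot: [180.0, -0.0, -0.1]
ft_force: [0.3, 0.2, -1.3]
width: 0.203
gripper_force: 58.5
togo cm [21.4 -0.4  7.3] turn -0.001 tcp [ 432.3 -106.4  139.3] [180.   -0.   -0.1]
```

```bash
python3 -m pendant '[[3.6,-0.06,0,0,0],[3.6,-0.06,0,0,0],[3.6,-0.06,0,0,0],[3.6,-0.06,0,0,0],[3.6,-0.06,0,0,0]]'
python3 -m pendant '[[3.4,-0.06,0,0,0],[0,0,2,0,0],[0,0,2,0,0],[0,0,0,0,0],[0,0,0,0,0]]'
python3 -m pendant '[[0,0,0,0,0],[0,0,0,0,0]]'
python3 - <<'E'
from h import *
shot('wrist','w7.png')
for r in eyes.silhouettes('saucer','wrist')[:1]: print(r['p'],r['bbox'])
togo([646,-103,66],0)
t=np.linspace(0,2*np.pi,13)
print([tuple(np.round(proj('wrist',[646+60*np.cos(a),-103+60*np.sin(a),18]))) for a in (0,np.pi/2,np.pi,-np.pi/2)])
E
```

```text
t: 20.12
eef_pos: [612.8, -103.0, 136.5]
tcp_rot: [-179.9, 0.2, -0.1]
ft_force: [1.2, -1.3, -0.2]
width: 0.206
gripper_force: 58.6
t: 20.53
eef_pos: [644.0, -102.3, 95.4]
tcp_rot: [-179.9, 0.4, -0.1]
ft_force: [-0.2, -0.4, -0.9]
width: 0.21
gripper_force: 58.6
t: 20.7
eef_pos: [646.8, -103.3, 100.4]
tcp_rot: [180.0, -0.1, -0.1]
ft_force: [-0.4, -0.7, -0.1]
width: 0.203
gripper_force: 58.6
0.77 [212.3, 133.0, 363.6, 257.7]
togo cm [-0.1 -0.   3.5] turn -0.001 tcp [ 647.1 -103.4  101. ] [180.   -0.1  -0.1]
[(np.float64(289.0), np.float64(137.0)), (np.float64(214.0), np.float64(214.0)), (np.float64(289.0), np.float64(280.0)), (np.float64(364.0), np.float64(213.0))]
```

View pics/w7.png

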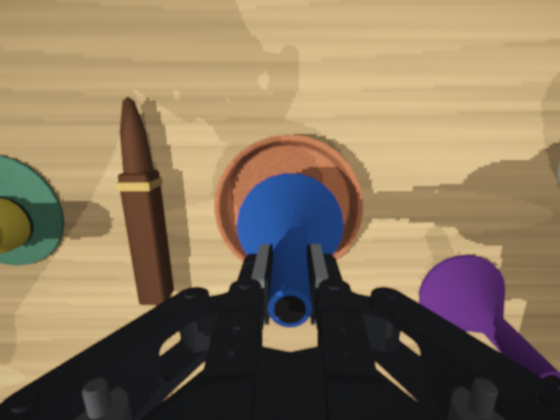

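The saucer rim spans px columns 213–364 and its top is at row 134. It is centred sideways and about 2 mm farther out than I assumed. The funnel hangs upright, so I'll lower it.

```bash
python3 -m pendant '[[0.2,0,1.5,0,0],[0,0,1.2,0,0],[0,0,0.4,0,0],[0,0,0,0,0],[0,0,0,0,0]]'
python3 -m pendant '[[0,0,0.2,0,0],[0,0,0.1,0,0],[0,0,0,0,0],[0,0,0,0,0],[0,0,0,0,0]]'
```

```text
t: 21.22
eef_pos: [647.9, -102.8, 67.1]
tcp_rot: [-180.0, 0.1, -0.1]
ft_force: [-0.3, 0.6, -0.0]
width: 0.205
gripper_force: 58.6
t: 21.63
eef_pos: [648.3, -103.0, 66.9]
tcp_rot: [-180.0, 0.1, -0.0]
ft_force: [-4.2, 0.8, 8.1]
width: 0.204
gripper_force: 59.7
```

Contact. Next I'll release, rise and inspect.

```bash
python3 -m pendant '[[0,0,0,0,30],[0,0,0,0,45],[0,0,0,0,60],[0,0,0,0,60],[0,0,0,0,60]]'
python3 -m pendant '[[0,0,-2,0,60],[0,0,-4,0,60],[0,0,-4,0,60],[0,0,-4,0,60],[0,0,-2,0,60]]'
python3 -m pendant '[[-3,-3.5,0,0,60],[-3,-3.5,0,0,60],[-2,-3.5,0,0,60],[0,0,0,0,60],[0,0,0,0,60]]'
python3 - <<'E'
from h import *
shot('wrist','w8.png'); shot('top','top1.png'); shot('scene','sc1.png')
p=lambda n,z,c: [ (round(r['p'],2),onz(c,r['centre'][1],r['centre'][0],z)) for r in eyes.tip_of(n,c)[:4]]
for n,z in dict(funnel_center=56,torch_center=49,dibber_center=12,spanner_center=5,saucer=0,mat=0,pot=0,jar=0).items(): print(n,p(n,z,'top'))
for n,z in dict(torch_center=49,funnel_center=56,mat=0,saucer=0).items(): print('w',n,p(n,z,'wrist')[:2])
a=cv2.imread('pics/w8.png');b=cv2.imread('pics/top1.png')[60:300,100:500]
cv2.imwrite('pics/cmb.png',np.vstack([cv2.resize(a,(440,330)),cv2.resize(b,(440,264))]))
E
```

```text
t: 22.05
eef_pos: [648.3, -103.0, 64.8]
tcp_rot: [-180.0, 0.0, -0.1]
ft_force: [0.2, -0.1, -0.1]
width: 0.598
gripper_force: 0.0
t: 22.47
eef_pos: [650.6, -103.6, 231.8]
tcp_rot: [179.9, -0.5, -0.1]
ft_force: [0.8, 0.7, 0.3]
width: 0.598
gripper_force: 0.0
t: 22.88
eef_pos: [573.4, -3.1, 225.3]
tcp_rot: [180.0, -0.0, 0.1]
ft_force: [0.5, 0.1, 0.5]
width: 0.597
gripper_force: 0.0
funnel_center [(0.97, array([ 564.6, -264.9,   56. ])), (0.93, array([ 640.7, -106.6,   56. ])), (0.7, array([ 306.7, -200.6,   56. ]))]
torch_center [(0.7, array([627.2, 139.7,  49. ]))]
dibber_center [(0.38, array([636.5, 151.6,  12. ])), (0.17, array([642.6, 235.2,  12. ]))]
spanner_center [(0.64, array([644.2, 226.6,   5. ]))]
saucer [(0.79, array([640. , -99.4,   0. ]))]
mat [(0.89, array([639.3, 132.7,   0. ]))]
pot [(0.57, array([699.9, 385.7,   0. ]))]
jar [(0.62, array([ 690.7, -350.1,    0. ]))]
w torch_center [(0.67, array([639. , 136.9,  49. ]))]
w funnel_center [(0.96, array([ 322.4, -187. ,   56. ])), (0.72, array([398.3,  21. ,  56. ]))]
w mat [(0.65, array([645.9, 135.5,   0. ])), (0.45, array([651.6,  12.6,   0. ]))]
w saucer []
```

View pics/cmb.png

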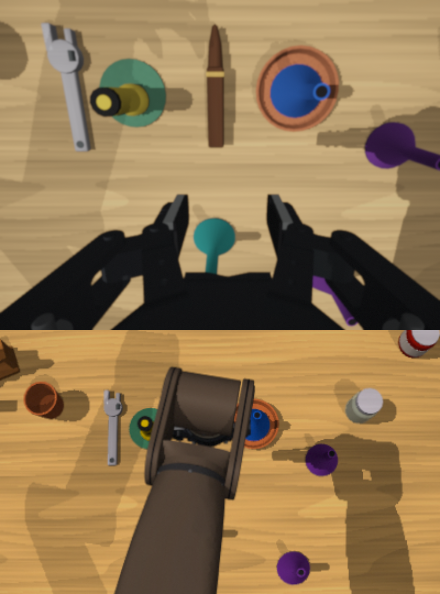

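View pics/sc1.png

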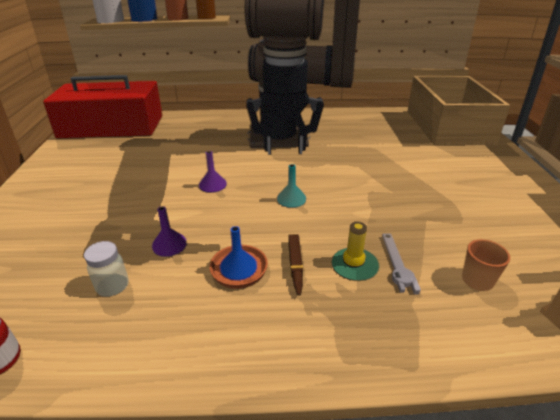

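The wrist and scene views show all four things upright or flat in the row, with pot and jar untouched. One quantitative check on centring before I hand in.

Run:
```python
from h import *
im=cv2.imread('pics/w8.png'); h=cv2.cvtColor(im,cv2.COLOR_BGR2HSV)
def draw(P,r,col):
    q=np.array([proj('wrist',[P[0]+r*np.cos(a),P[1]+r*np.sin(a),P[2]]) for a in np.linspace(0,6.28,60)]).round().astype(np.int32)
    cv2.polylines(im,[q],True,col,1)
draw([641,137.5,4],50,(255,255,255)); draw([641,137.5,4],23,(0,0,255)); draw([641,137.5,94],17,(0,0,255))
draw([647,-103,18],60,(255,255,255)); draw([647,-103,6],38,(0,0,255)); draw([647,-103,106],9,(0,0,255))
cv2.imwrite('pics/ov.png',cv2.resize(im[50:190,90:460],(800,303),interpolation=cv2.INTER_CUBIC))
```

```text
(no output)
```

View pics/ov.png

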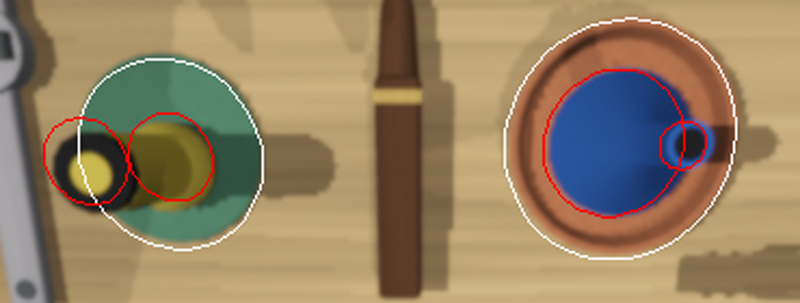

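The white mat and saucer outlines fit. The torch is about 6 mm off centre (limit 15) and the funnel about 2 mm (limit 12).

```bash
python3 -c "
from rig import ctrl
print(ctrl.close_job())"
```

```text
the job is handed in; nothing more can be done
None
```

I handed the job in at about 23 s: the funnel (about 2 mm off centre) is in the saucer, the torch (about 6 mm off) is on the mat, the dibber and spanner lie in the row, and the pot and jar were not touched; no verdict was returned.

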